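# Measure the chopping board with the tape measure and lock the reading

## Robot

A 6-joint arm with a two-finger parallel gripper is mounted at the origin on a cart in front of the work surface, level with it; the furniture and walls round the work are solid. World frame = base frame: x ahead of the robot, y to its left, z up, the work surface at z = 0. Lengths are in m, angles in rad, forces in N, time in s.
With the tool pointing down it reaches from about 0.35 to 0.975 m from the base axis. Payload 4.9 kg.
Tool frame: the origin (TCP) lies where the fingers leave the gripper's body, on its centre line; the fingertips stand 73 mm ahead of it and the grasp point (between the pads) lies 54 mm ahead of it; z points along the fingers, y is the line along which they close (so a half turn about z gives the same grasp; the last joint's range is limited). The gripper opens to 85 mm and grips with 20 to 120 N. Pads are 22 mm wide; open, the fingers measure 114 mm over their backs; the gripper's body (76 mm by 85 mm) begins 54 mm behind the grasp point. The pads swing forward as they close: fully open they stand 13 mm farther back than shut.
Start: joints at [1.025, 0.053, 1.613, -0, 1.476, -0.119], TCP at [0.259, 0.569, 0.304] pointing down, gripper open.
Joint ranges: [-3.01, 3.01], [-1.01, 2.22], [0.06, 2.58], [-1.02, 4.17], [0.09, 2.62], [-3.14, 3.14]. Speed limits (rad/s): [2.57, 2.57, 3.14, 3.14, 3.14, 3.14].

## Interface

Orientations are given as a unit quaternion [w, x, y, z].
In Python, from bench import env, cams gives the robot as it stands.
- The arm moves only by the tool drive_tool, never from a script. Its arguments are lists of equal length, an entry for each row: "slide": the shift along the world's x, y, z each as a share of 750 mm, from -1 to 1, a list of three; "turn": the turn about the world's z as a share of 180 degrees, from -1 to 1. A call has 1 to 10 rows; each row is the pose to reach, as a shift and turn from the pose commanded when the call began, turning the shorter way round; what a row does not reach only later rows make up. A row lasts 1/12 s, in which the tool goes at most 41.7 mm and 7.16 degrees, less where a joint would pass 70% of its speed; a pose out of reach is approached as far as the arm can. A call with a number of a shift or a turn outside -1 to 1 is refused whole. A call with a gripper value outside its range is refused whole. "hand" is the closure, from -1 (fully open) to 1 (shut), so that 0 is half open, set as the call begins (left out, the last holds). The fingers move at their own pace and stop on an object; the grip force is fixed at half the most. Time passes only in rows, so rows that repeat a pose let the fingers close. It gives the time, the measured TCP pose, the force, the opening and the grip force at its end, in the units of the state.
- env.get_state(): the state, without advancing time (a new reading comes with each control period).
- cams.camera(name): name is "side" or "top" or "wrist"; returns a dict with "color" (400x640x3 uint8, red, green, blue), "z_map" (400x640 float32, m along the optical axis (not along the pixel's ray), 0 where there is no reading), "fx", "fy", "cx", "cy" (pixels), "rvec" (rotation vector, rad) and "tvec" (3), from world to camera coordinates, as OpenCV has them. Camera axes: x right, y down, z forward; pixel columns grow to the right and rows downward; lengths in m; the calibration is good to about 2 mm. The wrist camera is an equidistant fisheye: a pixel r from the principal point sees the ray r / f radians off the axis. A picture is of the moment at which its call begins.
- env.sign_off(): hands the job in; it is judged then, once.
The state is a dict: "time": time; "joint_positions": joint angles; "joint_vel": joint speeds; "joint_torque": joint torques, N m; "eef_pos": TCP position; "ee_rot": TCP orientation; "force": force on the tool from outside, world axes, zero at the start; "torque": the same for the moment, N m; "width": finger opening in m; "grip_force": force on a finger pad.
Only numpy, scipy, OpenCV 4.12 (cv2) and the standard library are available. Lean on these libraries where they do the work, as an engineer would, in place of code of your own. Each camera call takes 0.05 s, during which the arm holds its last target. There are 200 camera calls.

## Task

Measure the length of the chopping board with the tape measure: catch the tape's end hook over the board's right-hand end, draw the tape out straight along the middle of the board, and stand the case on the worktop with its front against the board's left-hand end, so that the blade lies across the whole board. Then press the red lever down so that the tape is locked at that length, and leave it there with the hook still on the edge. Do not drag the board along, and leave the mug alone.

Things in the scene. Friction and masses are not known exactly. Their poses are not given: they have to be found in the camera images.
- board_top (a point): centre of the top of the beech chopping board that lies flat on the worktop, loose: 170 mm wide (x), 350 mm long (y), 16 mm thick (this point is 16 mm above the worktop), corners rounded, about 2 kg. z up; the y axis points to the robot's left (within 0.2 rad): right-hand end face at y = -175 mm, left-hand end face at y = +175 mm. The tape measure starts standing on it
- tape_grip (a point): middle of the yellow and black tape measure's case, 36 mm above its base. Case 80 mm long (x), 40 mm wide (y, flat parallel sides to grasp), 68 mm high, 0.35 to 0.55 kg; the red lever on top rises to 52 mm above this point. Axes of the case: x out of the front, the way the blade leaves; z up when it stands on its base
- tape_front (a point): foot of the mouth where the blade leaves the case: on the flat front face, mid-width, 17 mm above the base, level with the blade's underside (40 mm ahead of tape_grip, 19 mm below it). Axes as tape_grip. The blade comes out straight along x and does not bend. A spring winds it in: 1.5 N at rest, 3.5 N more per metre drawn
- tape_hook (a point): inner face of the steel end hook, at the blade's underside. Hook plate 19 mm wide, 2.5 mm thick, bent square down, reaching 13 mm below the blade (4 mm short of the base's level: tip the case nose-down 25 to 35 degrees to catch the edge of a thing the case is over). At rest 24 mm in front of tape_front, drawn at most 424 mm; an unlocked blade runs back when let go
- tape_tab (a point): ribbed pressing place on top of the red lock lever (tab 16 mm wide, 45 mm long on top of the case, hinged near the case's front, rising to the back), 9 mm from its free rear end; about 15 mm behind the middle of the case, 85 mm above its base with the lever up, 73 mm with it down. Press it straight down
- tape_lock (a joint): angle of the red lock lever: 0 up (blade free), 0.3 to 0.35 rad when pressed down until the brake bites (blade locked, lever stays down by itself). It swings with under 1 N, then pushes back firmly; about 6 N sets the brake
- mug: green mug, 72 mm high, standing at the left; leave alone
Mind the look-alikes: they are no part of the job. Of the things like the part that bears tape_grip, leave any that is pink; of the rest the larger one is meant.

How it is judged:
By the outcome, as a careful person would: the job done as asked, in the order asked, and still so for the second after the job is handed in, with the robot touching nothing.
It also fails if it takes over 50 s, if anything falls off the work surface, if the arm or the gripper's body presses on something with over 40 N, if the wrist force passes 120 N, or if a joint passes its speed limit or range.

## Working session

There is one attempt and no reset: what is moved stays moved. The work goes in short steps, Python scripts to look and compute and a tool call to move; the robot and the scene stay as the last step left them, time stands still between calls to the robot, and variables do not carry over. Pictures are saved under pics/ and viewed, at most 10 in all, crops included, and the job is handed in when it is done.

Besides the shell and the picture viewer there is one more tool, called after "Request:" by a JSON object that holds its "op" and its "data", one argument or row to a line. drive_tool: Moves the arm, as the interface text tells. Its arguments: {"type":"object","properties":{"slide":{"type":"array","items":{"type":"array","items":{"type":"number"}}},"turn":{"type":"array","items":{"type":"number"}},"hand":{"type":"number"}},"required":["slide","turn"]}

```bash
ls; mkdir -p pics
cat > h.py <<'E'
import numpy as np, cv2
from bench import env, cams
def shot(name, fn=None):
    c=cams.camera(name)
    if fn: cv2.imwrite('pics/'+fn, c['color'][:,:,::-1])
    return c
def world(c, fish=False):
    """world xyz per pixel (H,W,3)"""
    v,u=np.mgrid[0:400,0:640].astype(float)
    x=(u-c['cx'])/c['fx']; y=(v-c['cy'])/c['fy']
    if fish:
        r=np.hypot(x,y)+1e-9; s=np.tan(np.minimum(r,1.5))/r; x=x*s; y=y*s
    z=c['z_map']; P=np.stack([x*z,y*z,z],-1)
    R,_=cv2.Rodrigues(np.array(c['rvec'],float))
    W=(P-np.array(c['tvec']).reshape(3))@R
    W[z==0]=np.nan
    return W
E
python3 - <<'E'
from h import *
a=shot('side'); b=shot('top')
np.savez('s0.npz',a=world(a),b=world(b),ac=a['color'],bc=b['color'])
im=np.vstack([a['color'],b['color']])[:,:,::-1]
cv2.imwrite('pics/1.png',cv2.resize(im,(480*1,600)))
print(env.get_state())
cv2.imwrite('pics/top0.png',b['color'][:,:,::-1]);cv2.imwrite('pics/side0.png',a['color'][:,:,::-1])
E
```

```text
pics
{'time': 0.1, 'joint_positions': array([ 1.02497963e+00,  5.33392128e-02,  1.61416018e+00, -1.42672992e-05,
        1.47597921e+00, -1.18977502e-01]), 'joint_vel': array([ 0.00038426, -0.0012328 , -0.00159029, -0.00051791, -0.00023959,
        0.00086352]), 'joint_torque': array([ 4.60406427e-04, -3.94899201e+01, -3.71366107e+01, -1.65447309e-04,
        3.82262937e-03,  1.72535420e-05]), 'eef_pos': array([0.25851517, 0.56856415, 0.30275374]), 'ee_rot': array([-3.00989593e-04,  2.11802384e-01,  9.77312059e-01, -8.93675903e-04]), 'force': array([ 0.3596399 ,  0.19854235, -0.23270839]), 'torque': array([ 0.01743532, -0.03316751,  0.03428541]), 'grip_force': 0.0, 'width': 0.08508153653485885}
```

View pics/top0.png

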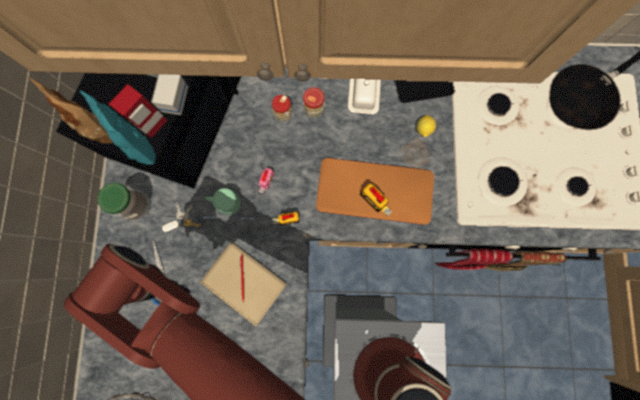

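View pics/side0.png

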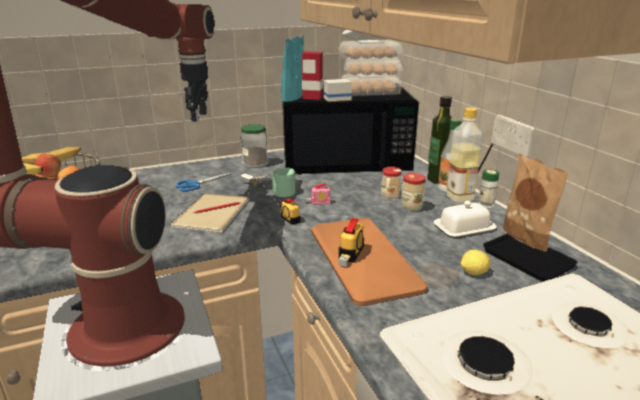

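Candidates for the tape: a yellow one on the board at top (375,197), which is the large one; a yellow one off the board at (288,217), smaller; and a pink one at (265,179). I choose the one on the board. The mug is at top (225,200). The board spans columns 318–434.

Run:
```python
from h import *
d=np.load('s0.npz'); W=d['b']; col=d['bc'].astype(int)
hsv=cv2.cvtColor(d['bc'],cv2.COLOR_RGB2HSV)
# board
m=(abs(W[...,2]-.016)<.006)&(hsv[...,0]<16)&(hsv[...,1]>120)
m[:, :310]=0; m[:,440:]=0; m[:150]=0; m[230:]=0
P=W[m][:,:2]; r=cv2.minAreaRect(P.astype(np.float32)); print('board',m.sum(),r, cv2.boxPoints(r).round(3).tolist(), np.median(W[m][:,2]))
# big tape
for n,(u0,u1,v0,v1) in dict(big=(355,400,170,225),small=(270,305,203,230)).items():
    w=W[v0:v1,u0:u1]; base=.016 if n=='big' else 0
    for h in (base+.02,base+.06):
        mm=w[...,2]>h; Q=w[mm][:,:2]
        print(n,h,mm.sum(),[np.round(q,3).tolist() if not np.isscalar(q) else q for q in cv2.minAreaRect(Q.astype(np.float32))],np.nanmax(w[...,2]))
    hs=hsv[v0:v1,u0:u1]
    red=((hs[...,0]<6)|(hs[...,0]>174))&(hs[...,1]>150)&(w[...,2]>base+.05); print('red',red.sum(),w[red].mean(0).round(3))
    g=(hs[...,1]<60)&(hs[...,2]>90)&(w[...,2]<base+.05)&(w[...,2]>base+.008); print('grey',g.sum(),w[g].mean(0).round(3) if g.any() else '')
# worktop edge: columns
for u in (320,340,360,400,430,450):
    z=W[225:260,u]; print(u,[(225+i,*np.round(p,3)) for i,p in enumerate(z) if i%1==0 and 5<i<24][::3])
mg=W[185:215,210:240]; q=mg[mg[...,2]>.03]; print('mug',q.mean(0),q.max(0),q.min(0))
c=cv2.resize(d['bc'][150:245,300:450,::-1],None,fx=5,fy=5,interpolation=cv2.INTER_CUBIC); cv2.imwrite('pics/2.png',c)
```

```text
board 5550 ((0.5359286069869995, 0.04559853672981262), (0.34839630126953125, 0.1709749698638916), 84.38031005859375) [[0.4339999854564667, -0.11900000274181366], [0.6039999723434448, -0.13600000739097595], [0.6380000114440918, 0.210999995470047], [0.46799999475479126, 0.22699999809265137]] 0.016714717792538553
big 0.036000000000000004 454 [[0.499, 0.045], [0.103, 0.041], 45.49708938598633] 0.10722325438712532
big 0.076 319 [[0.509, 0.054], [0.076, 0.039], 47.86570358276367] 0.10722325438712532
red 67 [0.506 0.052 0.096]
grey 20 [0.469 0.013 0.036]
small 0.02 216 [[0.442, 0.304], [0.03, 0.058], 7.91334867477417] 0.0675576373332422
small 0.06 36 [[0.442, 0.303], [0.012, 0.028], 9.39333724975586] 0.0675576373332422
red 28 [0.443 0.307 0.061]
grey 13 [0.435 0.33  0.014]
320 [(231, np.float64(0.408), np.float64(0.211), np.float64(0.0)), (234, np.float64(0.399), np.float64(0.21), np.float64(0.003)), (237, np.float64(0.39), np.float64(0.21), np.float64(0.001)), (240, np.float64(0.381), np.float64(0.21), np.float64(-0.009)), (243, np.float64(0.407), np.float64(0.207), np.float64(-0.563)), (2
[... 1430 characters left out ...]
), (240, np.float64(0.389), np.float64(-0.121), np.float64(0.003)), (243, np.float64(0.381), np.float64(-0.127), np.float64(-0.016)), (246, np.float64(0.4), np.float64(-0.254), np.float64(-0.465))]
450 [(231, np.float64(0.418), np.float64(-0.183), np.float64(0.001)), (234, np.float64(0.409), np.float64(-0.183), np.float64(0.001)), (237, np.float64(0.4), np.float64(-0.182), np.float64(0.003)), (240, np.float64(0.391), np.float64(-0.182), np.float64(0.001)), (243, np.float64(0.383), np.float64(-0.185), np.float64(-0.009)), (246, np.float64(0.385), np.float64(-0.246), np.float64(-0.19))]
mug [0.48335856 0.4881767  0.06726754] [0.52022535 0.53666836 0.07876097] [0.45081539 0.45560118 0.03140753]
```

View pics/2.png

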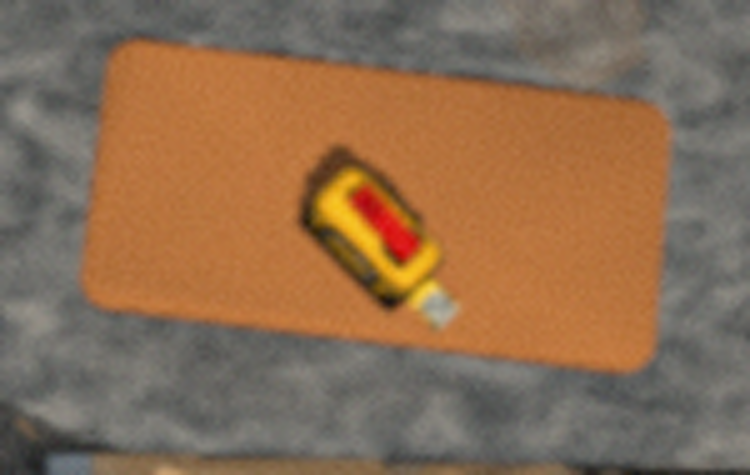

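Confirmed in the crop: the large case on the board measures about 76×40 mm, against about 58×30 mm for the small one. The silver hook points down-right, at a world yaw of about -133°. I'm going above it.

Request:
{"op": "drive_tool", "data": {
  "slide": [
    [0.333,-0.688,-0.1],
    [0.333,-0.688,-0.1],
    [0.333,-0.688,-0.1],
    [0.333,-0.688,-0.1],
    [0.333,-0.688,-0.1],
    [0.333,-0.688,-0.1],
    [0.333,-0.688,-0.1],
    [0.333,-0.688,-0.1],
    [0.333,-0.688,-0.1],
    [0.333,-0.688,-0.1]
  ],
  "turn": [-0.6,-0.6,-0.6,-0.6,-0.6,-0.6,-0.6,-0.6,-0.6,-0.6],
  "hand": -1
}}

```text
time: 0.93
eef_pos: [0.4388, 0.1951, 0.2493]
ee_rot: [-0.0, 0.746, 0.666, -0.0]
force: [1.4, 0.0, -0.5]
width: 0.085
grip_force: 0.0
```

Request:
{"op": "drive_tool", "data": {
  "slide": [
    [0.092,-0.188,-0.04],
    [0.092,-0.188,-0.04],
    [0.092,-0.188,-0.04],
    [0.092,-0.188,-0.04],
    [0.092,-0.188,-0.04],
    [0.092,-0.188,-0.04],
    [0.092,-0.188,-0.04]
  ],
  "turn": [-0.2,-0.2,-0.2,-0.2,-0.2,-0.2,-0.2]
}}

```text
time: 1.52
eef_pos: [0.5074, 0.0559, 0.2193]
ee_rot: [-0.0, 0.913, 0.407, -0.0]
force: [-0.1, 0.3, 0.5]
width: 0.0852
grip_force: 0.0
```

```bash
cat > tape.py <<'E'
from h import *
def report():
    s=env.get_state(); q=s['ee_rot']; print('t',round(s['time'],2),'eef',s['eef_pos'].round(4),'yaw_y',np.degrees(np.arctan2(2*q[2]**2-1,2*q[1]*q[2])).round(1),'F',s['force'].round(1),'w',round(s['width'],4),'g',s['grip_force'])
E
python3 - <<'E'
from tape import *
report()
c=shot('wrist','3.png'); W=world(c,True); np.savez('w1.npz',W=W,c=c['color'])
hsv=cv2.cvtColor(c['color'],cv2.COLOR_RGB2HSV)
near=np.hypot(W[...,0]-.5,W[...,1]-.045)<.09
for h in (.036,.06,.078):
    m=near&(W[...,2]>h)&(W[...,2]<.13); r=cv2.minAreaRect(W[m][:,:2].astype(np.float32)); print(h,m.sum(),np.round(r[0],4),np.round(r[1],4),r[2])
red=near&((hsv[...,0]<6)|(hsv[...,0]>174))&(hsv[...,1]>150)&(W[...,2]>.07); print(red.sum(),W[red].mean(0))
E
```

```text
t 1.52 eef [0.5074 0.0559 0.2193] yaw_y -41.9 F [-0.1  0.3  0.5] w 0.0852 g 0.0
0.036 5685 [0.498  0.0445] [0.1063 0.0407] 45.94025421142578
0.06 5192 [0.5085 0.0554] [0.0748 0.0404] 46.482242584228516
0.078 4700 [0.5085 0.0549] [0.0743 0.0395] 47.003482818603516
1021 [0.50768118 0.05328537 0.09806151]
```

View pics/3.png

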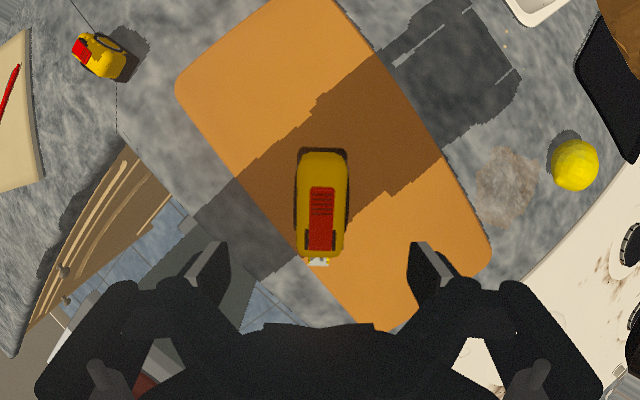

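The wrist picture shows the case between the open fingers, with the lever at (322,220) and the hook at (317,262). The grip point is about (0.507, 0.054). I'm descending and grasping 10 mm above tape_grip, so the lever stays clear of the gripper's body.

Request:
{"op": "drive_tool", "data": {
  "slide": [
    [0,-0.0025,-0.05],
    [0,-0.0025,-0.1],
    [0,-0.0025,-0.137],
    [0,-0.0025,-0.137],
    [0,-0.0025,-0.137]
  ],
  "turn": [-0.009,-0.009,-0.009,-0.009,-0.009]
}}

```text
time: 1.98
eef_pos: [0.5063, 0.0552, 0.116]
ee_rot: [-0.001, 0.919, 0.395, -0.002]
force: [0.1, -0.5, 0.8]
width: 0.0856
grip_force: 0.0
```

Request:
{"op": "drive_tool", "data": {
  "slide": [
    [0,0,0],
    [0,0,0],
    [0,0,0],
    [0,0,0],
    [0,0,0],
    [0,0,0],
    [0,0,0],
    [0,0,0]
  ],
  "turn": [0,0,0,0,0,0,0,0],
  "hand": 1
}}

```text
time: 2.65
eef_pos: [0.5091, 0.0543, 0.1193]
ee_rot: [0.0, 0.919, 0.393, 0.002]
force: [-0.4, 0.5, 6.8]
width: 0.0395
grip_force: 62.7
```

Request:
{"op": "drive_tool", "data": {
  "slide": [
    [0,0,0.05],
    [0,0,0.095],
    [-0.05,0.05,0.095],
    [-0.1,0.1,0.095],
    [-0.15,0.15,0.095],
    [-0.213,0.168,0.08],
    [-0.213,0.168,0.06],
    [-0.213,0.168,0.06],
    [-0.213,0.168,0.06],
    [-0.213,0.168,0.06]
  ],
  "turn": [0,0,-0.03,-0.07,-0.11,-0.15,-0.19,-0.23,-0.258,-0.258]
}}

```text
time: 3.48
eef_pos: [0.346, 0.1802, 0.1603]
ee_rot: [0.0, 1.0, -0.001, -0.001]
force: [0.4, -1.0, -4.9]
width: 0.0392
grip_force: 63.8
```

Run:
```python
from tape import *
report()
c=shot('side','4.png'); cv2.imwrite('pics/4.png',cv2.resize(c['color'][150:350,200:500,::-1],None,fx=2.6,fy=2.6))
```

```text
t 3.48 eef [0.346  0.1802 0.1603] yaw_y -90.1 F [ 0.4 -1.  -4.9] w 0.0392 g 63.83188247680664
```

View pics/4.png

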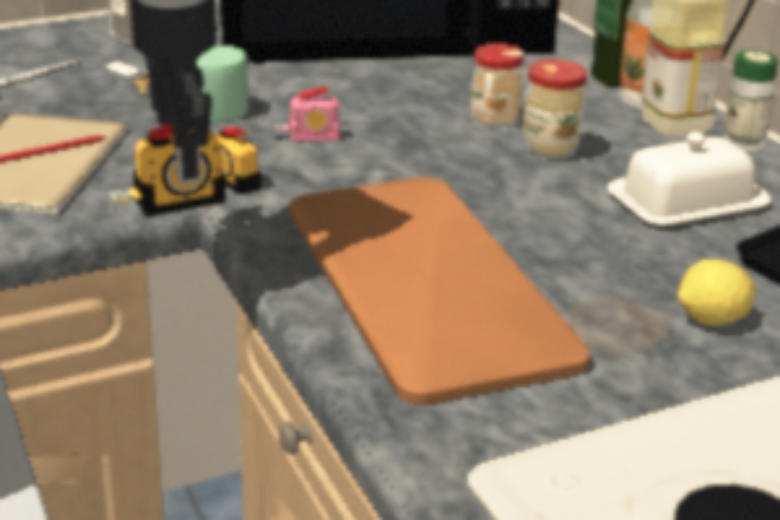

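The picture shows the case held with its nose to the left, toward the robot, beside the worktop edge at about (210,245). Since the tool can't tilt, I'll press the case's tail on the worktop edge to pivot it nose-down in the pads.

Request:
{"op": "drive_tool", "data": {
  "slide": [
    [0,0,-0.035],
    [0,0,-0.07],
    [-0.003,0,-0.077],
    [-0.006,0,-0.083],
    [-0.009,0,-0.088],
    [-0.009,0,-0.088]
  ],
  "turn": [0,0,0,0,0,0]
}}

```text
time: 4.03
eef_pos: [0.3432, 0.1799, 0.1005]
ee_rot: [0.001, 1.0, -0.0, 0.0]
force: [-13.0, -6.4, 20.2]
width: 0.0394
grip_force: 68.5
```

Request:
{"op": "drive_tool", "data": {
  "slide": [
    [-0.003,0,-0.004],
    [-0.006,0,-0.008],
    [-0.008,0,-0.01],
    [-0.008,0,-0.01]
  ],
  "turn": [0,0,0,0]
}}

```text
time: 4.37
eef_pos: [0.3375, 0.18, 0.0933]
ee_rot: [0.001, 1.0, -0.0, 0.001]
force: [-13.1, -6.3, 21.3]
width: 0.0394
grip_force: 70.5
```

Request:
{"op": "drive_tool", "data": {
  "slide": [
    [-0.003,0,-0.005],
    [-0.006,0,-0.01],
    [-0.008,0,-0.015],
    [-0.008,0,-0.015],
    [-0.008,0,-0.015]
  ],
  "turn": [0,0,0,0,0]
}}

```text
time: 4.78
eef_pos: [0.3301, 0.1799, 0.0799]
ee_rot: [0.001, 1.0, -0.0, -0.001]
force: [-10.6, -4.0, 12.0]
width: 0.0396
grip_force: 69.8
```

Request:
{"op": "drive_tool", "data": {
  "slide": [
    [0,0,0.05],
    [0,0,0.1],
    [0,0,0.15],
    [0,0,0.15]
  ],
  "turn": [0,0,0,0]
}}

```text
time: 5.12
eef_pos: [0.3337, 0.1813, 0.1996]
ee_rot: [-0.002, 1.0, -0.0, 0.008]
force: [2.5, -0.0, -3.3]
width: 0.0395
grip_force: 68.0
```

Run:
```python
from tape import *
report(); s=env.get_state()['eef_pos']
c=shot('side'); cv2.imwrite('pics/5.png',cv2.resize(c['color'][130:280,200:330,::-1],None,fx=4,fy=4))
W=world(c); hsv=cv2.cvtColor(c['color'],cv2.COLOR_RGB2HSV)
m=(np.abs(W-np.array([s[0],s[1],s[2]-.065]))<[.08,.05,.07]).all(-1)&(hsv[...,0]>20)&(hsv[...,0]<32)&(hsv[...,1]>150)
P=W[m]-s; print(m.sum(),P.min(0),P.max(0)); 
np.savez('s5.npz',W=W,c=c['color'])
```

```text
t 5.12 eef [0.3337 0.1813 0.1996] yaw_y -90.1 F [ 2.5 -0.  -3.3] w 0.0395 g 68.044513463974
9 [-0.03111441 -0.02024796 -0.09923876] [-0.02619214  0.00342044 -0.08526146]
```

View pics/5.png

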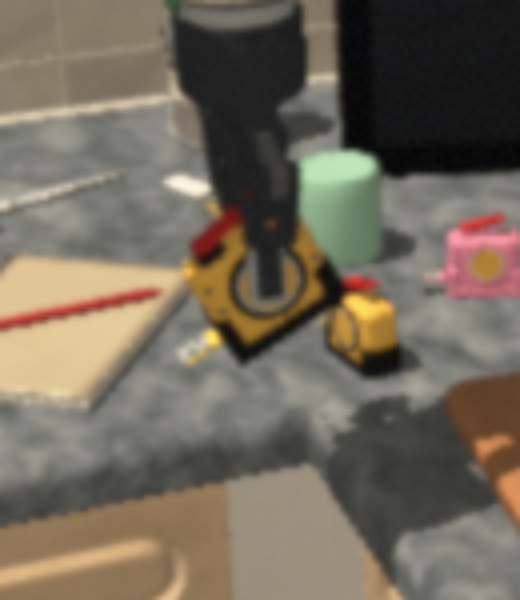

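The picture shows the case hanging nose-down in the pads by roughly 30°, with the hook at crop (185,350). I'm fitting the angle by projecting the case model.

Run:
```python
from tape import *
from scipy.optimize import least_squares
s=env.get_state()['eef_pos']; c=shot('side')
K=np.array([[c['fx'],0,c['cx']],[0,c['fy'],c['cy']],[0,0,1]])
g=s-[0,0,.054]
# case pts: x,y,z rel. tape_grip ; case x -> world -x ; case y -> world -y
def proj(p,th,dx,dz):
    p=np.atleast_2d(p).astype(float).copy(); x=p[:,0]-dx; z=p[:,2]-dz
    X=x*np.cos(th)+z*np.sin(th); Z=z*np.cos(th)-x*np.sin(th)
    w=np.stack([g[0]-X,g[1]-p[:,1],g[2]+Z],1)
    return cv2.projectPoints(w,np.array(c['rvec'],float),np.array(c['tvec'],float),K,None)[0][:,0]
pts=np.array([[.040,.020,-.036],[-.040,.020,-.036],[.0655,0,-.026]])
obs=np.array([[240,360],[338,298],[185,348]])/4+[200,130]
for dz in(.010,.013):
  for d in (25,28,31,34,37): print(dz,d,(proj(pts,np.radians(d),0,dz)-obs).round(1).tolist())
r=least_squares(lambda q:(proj(pts,q[0],q[1],q[2])-obs).ravel(),[.5,0,.012]); print(np.degrees(r.x[0]),r.x[1:],r.fun.round(1))
```

```text
0.01 25 [[-0.3, 3.5], [3.7, 1.1], [0.2, 5.6]]
0.01 28 [[1.0, 3.6], [4.1, -0.1], [1.5, 6.2]]
0.01 31 [[2.3, 3.6], [4.5, -1.3], [3.0, 6.7]]
0.01 34 [[3.6, 3.5], [4.9, -2.5], [4.4, 7.2]]
0.01 37 [[4.9, 3.4], [5.1, -3.7], [5.9, 7.5]]
0.013 25 [[0.3, 4.4], [4.2, 2.1], [0.8, 6.5]]
0.013 28 [[1.6, 4.5], [4.7, 0.8], [2.2, 7.1]]
0.013 31 [[3.0, 4.4], [5.2, -0.4], [3.7, 7.6]]
0.013 34 [[4.3, 4.3], [5.5, -1.7], [5.1, 8.0]]
0.013 37 [[5.7, 4.2], [5.8, -2.9], [6.7, 8.3]]
21.566888550179705 [0.00395523 0.00152271] [-1.7 -0.2  3.2 -1.1 -1.4  1.3]
```

Run:
```python
from tape import *
s=env.get_state()['eef_pos']; d=np.load('s5.npz'); W=d['W']; R=W-(s-[0,0,.054])
m=(np.abs(R[...,0])<.09)&(np.abs(R[...,2])<.075)&(np.abs(R[...,1]+.02)<.005)
n,l,st,_=cv2.connectedComponentsWithStats(m.astype(np.uint8)); k=1+st[1:,4].argmax(); m=l==k
P=R[m][:,[0,2]]*1000; r=cv2.minAreaRect(P.astype(np.float32)); print(m.sum(),R[m][:,1].mean(),r)
# lower hull edge
o=np.zeros((60,80),int); 
for x,z in P: o[int(25-z/3),int(40+x/3)]=1
print('\n'.join(''.join('#' if v else '.' for v in row[10:70]) for row in o[5:50]))
```

```text
373 -0.017740199973747095 ((6.1611328125, -4.387210845947266), (78.71958923339844, 66.79206848144531), 27.697912216186523)
............................................................
............................................................
............................................................
............................................................
............................................................
............................................................
............................................................
............................................................
............................................................
............................................................
............................................................
...........................#................................
...........................##.....#.#.......................
..........................###......#.#......................
.........................####.....#####.....................
.........................#.##......##.#.....................
.
[... 1067 characters left out ...]
.#...........................
.........................#..#.#.............................
........................#####...............................
............................................................
............................................................
............................................................
............................................................
............................................................
............................................................
............................................................
............................................................
............................................................
```

Run:
```python
from tape import *
s=env.get_state()['eef_pos']; g=s-[0,0,.054]
th=np.radians(27.7)
def casef(W):  # -> case coords rel tape_grip (mm): along front, lateral, up
    R=(W-g)*1000; f=-R[...,0]-(-5.3); z=R[...,2]+2.6
    return np.stack([f*np.cos(th)-z*np.sin(th), -R[...,1], z*np.cos(th)+f*np.sin(th)],-1)
d=np.load('s5.npz')
c=shot('wrist','6.png')
for n,W,col in (('side',d['W'],d['c']),('wrist',world(c,True),c['color'])):
    C=casef(W); hsv=cv2.cvtColor(col,cv2.COLOR_RGB2HSV)
    red=((hsv[...,0]<8)|(hsv[...,0]>172))&(hsv[...,1]>140)&(np.abs(C)<[60,25,70]).all(-1)
    Q=C[red]; print(n,red.sum()); 
    for a in range(-30,40,8):
        q=Q[(Q[:,0]>=a)&(Q[:,0]<a+8)]
        if len(q): print(a,len(q),q[:,2].max().round(1),np.median(q[:,2]).round(1),np.median(q[:,1]).round(1))
```

```text
side 73
-14 12 51.1 45.2 3.3
-6 13 46.4 43.7 2.1
2 15 44.0 41.6 0.6
10 18 42.1 39.5 4.3
18 11 41.9 39.0 3.0
wrist 465
-22 455 44.5 42.5 -0.6
```

View pics/6.png

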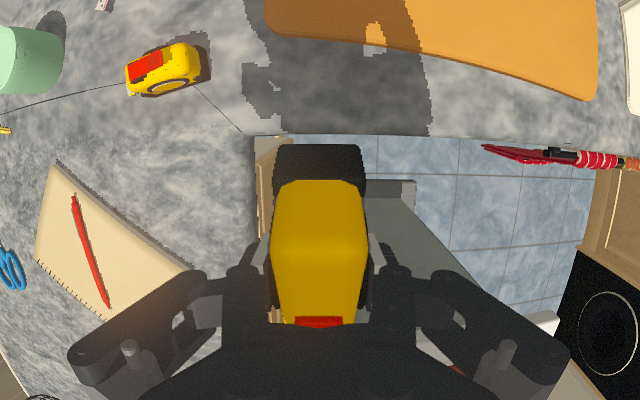

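The lever slopes up to the back, reaching about 50 mm above tape_grip, so it is still up. The tilt is 27.7°. Next I'll carry the case to just above the right-hand end, and measure the board again now that it is uncovered.

Request:
{"op": "drive_tool", "data": {
  "slide": [
    [0.05,-0.05,0],
    [0.1,-0.1,0],
    [0.15,-0.15,0],
    [0.2,-0.2,0],
    [0.25,-0.25,0],
    [0.25,-0.3,0],
    [0.25,-0.35,0],
    [0.25,-0.374,-0.02],
    [0.25,-0.374,-0.033],
    [0.25,-0.374,-0.033]
  ],
  "turn": [0.04,0.08,0.12,0.16,0.2,0.24,0.28,0.32,0.36,0.4]
}}

```text
time: 6.1
eef_pos: [0.5154, -0.1046, 0.1604]
ee_rot: [-0.002, 0.839, 0.545, -0.003]
force: [-1.7, 0.6, -5.3]
width: 0.0396
grip_force: 67.4
```

Request:
{"op": "drive_tool", "data": {
  "slide": [
    [0,0,-0.013],
    [0,0,-0.013],
    [0,0,-0.013]
  ],
  "turn": [0.035,0.069,0.069]
}}

```text
time: 6.35
eef_pos: [0.5144, -0.1002, 0.151]
ee_rot: [-0.004, 0.775, 0.632, -0.002]
force: [0.2, -0.7, -4.9]
width: 0.0393
grip_force: 67.5
```

```bash
cat > look.py <<'E'
from tape import *
def board(W,col):
    hsv=cv2.cvtColor(col,cv2.COLOR_RGB2HSV)
    m=(abs(W[...,2]-.016)<.006)&(hsv[...,0]<18)&(hsv[...,1]>110)&(W[...,0]>.40)&(W[...,0]<.68)&(abs(W[...,1]-.045)<.22)
    m=cv2.morphologyEx(m.astype(np.uint8),cv2.MORPH_OPEN,np.ones((3,3)))>0
    r=cv2.minAreaRect(W[m][:,:2].astype(np.float32)); return m.sum(),r,cv2.boxPoints(r).round(4).tolist()
E
python3 - <<'E'
from look import *
report()
t=shot('top'); print(board(world(t),t['color']))
c=shot('side'); W=world(c); print(board(W,c['color']))
s=env.get_state()['eef_pos']; g=s-[0,0,.054]; u=np.array([-.0975,-.995])
R=W-g; f=R[...,:2]@u; l=R[...,:2]@np.array([u[1],-u[0]])  
m=(abs(f)<.085)&(abs(l)<.03)&(abs(R[...,2])<.075)&(W[...,2]>.024)
print('extent f',np.nanmax(f[m]),'minz',np.nanmin(R[...,2][m]), m.sum())
near=m&(f>.03); print(np.c_[f[near],l[near],R[...,2][near]].round(3)[::max(1,near.sum()//25)].tolist())
ys,xs=np.where(m); print(xs.min(),xs.max(),ys.min(),ys.max())
cv2.imwrite('pics/7.png',cv2.resize(c['color'][ys.min()-30:ys.max()+40,xs.min()-40:xs.max()+40,::-1],None,fx=4,fy=4)[:600,:800])
E
```

```text
t 6.35 eef [ 0.5144 -0.1002  0.151 ] yaw_y -11.6 F [ 0.2 -0.7 -4.9] w 0.0393 g 67.53328442573547
(np.int64(5545), ((0.5357820987701416, 0.04973788559436798), (0.3402484059333801, 0.17057406902313232), 84.35421752929688), [[0.4341999888420105, -0.1111999973654747], [0.6039000153541565, -0.12800000607967377], [0.6373999714851379, 0.21060000360012054], [0.4675999879837036, 0.227400004863739]])
(np.int64(4065), ((0.532767653465271, 0.04575161635875702), (0.3514695167541504, 0.168641597032547), 84.72325134277344), [[0.4325999915599823, -0.12150000035762787], [0.600600004196167, -0.13699999451637268], [0.6328999996185303, 0.21299999952316284], [0.4650000035762787, 0.22849999368190765]])
extent f 0.0499690929203528 minz -0.06944079415308142 1607
[[0.03, 0.009, 0.02], [0.03, 0.013, 0.014], [0.037, 0.007, 0.015], [0.032, -0.004, 0.008], [0.032, 0.015, 0.006], [0.033, 0.016, 0.005], [0.033, 0.016, 0.003], [0.034, 0.016, 0.001], [0.033, 0.02, -0.001], [0.035, -0.012, -0.006], [0.041, -0.008, -0.004], [0.041, -0.003, -0.006], [0.041, -0.001, -0.008], [0.039, -0.002, -0.011], [0.034, -0.007, -0.017], [0.031, 0.02, -0.019], [0.031, 0.011, -0.023], [0.032, 0.004, -0.029], [0.031, 0.003, -0.046], [0.033, 0.008, -0.049], [0.037, -0.002, -0.051], [0.041, 0.007, -0.051], [0.046, -0.002, -0.052], [0.047, 0.005, -0.055], [0.044, 0.01, -0.061], [0.044, -0.001, -0.065]]
371 405 222 293
```

View pics/7.png

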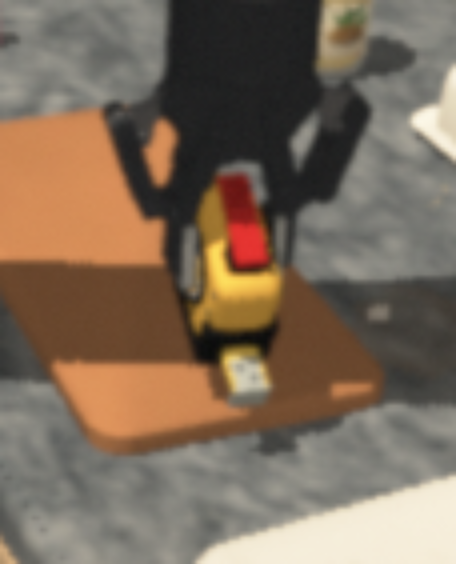

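The picture shows the hook at crop (250,390), hanging just beyond the board's right-hand end edge, and the case over the board. I'm correcting the yaw by 6°, shifting the position a little, and lowering gently.

Request:
{"op": "drive_tool", "data": {
  "slide": [
    [0.01,0.01,0],
    [0.01,0.01,0],
    [0.01,0.01,-0.01],
    [0.01,0.01,-0.02],
    [0.01,0.01,-0.026],
    [0.01,0.01,-0.026]
  ],
  "turn": [0.034,0.034,0.034,0.034,0.034,0.034]
}}

```text
time: 6.95
eef_pos: [0.5227, -0.0925, 0.1336]
ee_rot: [-0.002, 0.741, 0.671, -0.001]
force: [-0.3, 0.8, -5.2]
width: 0.0391
grip_force: 67.7
```

```bash
cat >> look.py <<'E'
def near(c,u=np.array([-.0975,-.995])):
    W=world(c); s=env.get_state()['eef_pos']; g=s-[0,0,.054]; R=W-g
    f=R[...,:2]@u; l=R[...,:2]@np.array([u[1],-u[0]])
    return W,R,f,l
E
python3 - <<'E'
from look import *
report()
c=shot('side'); W,R,f,l=near(c)
m=(f>.025)&(f<.07)&(abs(l)<.012)&(R[...,2]<-.03)&(R[...,2]>-.085)
ys,xs=np.where(m)
for y in range(ys.min(),ys.max()+1,1):
    k=xs[ys==y]; 
    if len(k): k=k[len(k)//2]; print(y,k,'f',f[y,k].round(4),'l',l[y,k].round(3),'z',W[y,k,2].round(4),c['color'][y,k])
cv2.imwrite('pics/8.png',cv2.resize(c['color'][ys.min()-50:ys.max()+40,xs.min()-50:xs.max()+60,::-1],None,fx=4.5,fy=4.5,interpolation=cv2.INTER_CUBIC)[:600,:800])
E
```

```text
t 6.95 eef [ 0.5227 -0.0925  0.1336] yaw_y -5.7 F [-0.3  0.8 -5.2] w 0.0391 g 67.66055703163147
278 396 f 0.0274 l -0.005 z 0.0494 [99 74 31]
279 396 f 0.0298 l -0.004 z 0.0488 [48 37 18]
280 394 f 0.0291 l 0.0 z 0.0467 [25 21 16]
281 393 f 0.029 l 0.002 z 0.0445 [14 13 12]
282 391 f 0.0268 l 0.006 z 0.0413 [38 31 18]
283 395 f 0.025 l -0.005 z 0.0356 [126 102  42]
284 394 f 0.0256 l -0.002 z 0.0339 [154 126  56]
285 394 f 0.0269 l -0.002 z 0.0324 [162 142  94]
286 394 f 0.0348 l 0.002 z 0.0359 [178 170 144]
287 394 f 0.0308 l -0.0 z 0.0303 [172 168 150]
288 395 f 0.0362 l 0.0 z 0.0316 [192 187 168]
289 395 f 0.0396 l 0.002 z 0.0317 [201 196 176]
290 395 f 0.0401 l 0.002 z 0.0296 [203 199 178]
291 396 f 0.0437 l 0.001 z 0.0294 [196 192 172]
292 396 f 0.045 l 0.002 z 0.0279 [204 200 179]
293 395 f 0.0478 l 0.005 z 0.0281 [195 191 170]
294 395 f 0.0462 l 0.004 z 0.0243 [154 151 135]
295 394 f 0.0464 l 0.007 z 0.0225 [121 119 105]
296 395 f 0.0421 l 0.002 z 0.0159 [107 102  91]
297 394 f 0.0403 l 0.003 z 0.0124 [106  97  84]
298 394 f 0.035 l 0.0 z 0.0055 [109  83  62]
299 395 f 0.0348 l -0.002 z 0.0023 [105  85  70]
300 395 f 0.0353 l -0.002 z 0.0001 [105 101  93]
301 395 f 0.037 l -0.002 z -0.0011 [90 90 87]
302 395 f 0.0417 l 0.001 z 0.0003 [86 87 82]
303 396 f 0.0457 l 0.0 z 0.0004 [118 117 112]
304 397 f 0.0476 l -0.001 z -0.0011 [129 129 123]
305 398 f 0.0535 l -0.001 z 0.0009 [132 131 125]
306 399 f 0.0557 l -0.002 z -0.0004 [132 132 125]
307 400 f 0.0593 l -0.002 z -0.0005 [135 134 127]
308 400 f 0.0629 l -0.001 z 0.0 [142 141 132]
309 400 f 0.0654 l 0.0 z -0.0004 [139 138 130]
310 399 f 0.068 l 0.004 z -0.0002 [130 130 124]
311 397 f 0.0685 l 0.009 z -0.0012 [130 130 124]
```

The depth map puts the hook tip about 4 mm below the board's top and about 3 mm past its end, with the case's nose about 3 mm above the board. I'll lower it slightly and pull left to catch.

Request:
{"op": "drive_tool", "data": {
  "slide": [
    [0,0,-0.0035],
    [0,0,-0.0035],
    [0.0006,0.0067,-0.0035],
    [0.0013,0.0133,-0.0035],
    [0.002,0.02,-0.004],
    [0.0026,0.0267,-0.005],
    [0.0033,0.0335,-0.006],
    [0.0033,0.0335,-0.006]
  ],
  "turn": [0,0,0,0,0,0,0,0]
}}

```text
time: 7.67
eef_pos: [0.5271, -0.0668, 0.1316]
ee_rot: [0.0, 0.74, 0.672, 0.001]
force: [0.5, -1.8, -3.3]
width: 0.0394
grip_force: 67.8
```

```bash
cat >> look.py <<'E'
def hook(c,f0=-.0,f1=.07):
    W=world(c); u=np.array([-.0975,-.995]); v=np.array([u[1],-u[0]]); E=np.array([.5193,-.1273])
    R=W[...,:2]-E; f=R@u; l=R@v   # f>0 beyond right end
    m=(f>-.05)&(f<.03)&(abs(l)<.008)&(W[...,2]>-.01)&(W[...,2]<.08); ys,xs=np.where(m)
    for y in range(ys.min(),ys.max()+1):
        k=xs[ys==y]
        if len(k): k=k[len(k)//2]; print(y,k,'f',f[y,k].round(4),'z',W[y,k,2].round(4),c['color'][y,k])
E
python3 - <<'E'
from look import *
report(); c=shot('side'); hook(c); t=shot('top'); print(board(world(c),c['color'])[1:],board(world(t),t['color'])[1:])
E
```

```text
t 7.67 eef [ 0.5271 -0.0668  0.1316] yaw_y -5.5 F [ 0.5 -1.8 -3.3] w 0.0394 g 67.81354308128357
262 393 f -0.023 z 0.0793 [238 186  77]
263 392 f -0.0223 z 0.0777 [230 175  73]
264 392 f -0.0216 z 0.0757 [210 154  63]
265 391 f -0.021 z 0.0741 [177 130  51]
266 391 f -0.0191 z 0.073 [159 118  48]
267 391 f -0.0239 z 0.0671 [154 114  46]
268 390 f -0.0265 z 0.0632 [153 113  46]
269 390 f -0.0245 z 0.0622 [153 114  46]
270 390 f -0.0267 z 0.0581 [153 114  46]
271 389 f -0.0294 z 0.0541 [151 113  46]
272 389 f -0.0345 z 0.0478 [132  98  38]
273 389 f -0.0321 z 0.0471 [78 58 26]
274 389 f -0.0335 z 0.0435 [27 23 16]
275 388 f -0.0323 z 0.0423 [20 19 18]
276 388 f -0.0349 z 0.0378 [46 38 18]
277 388 f -0.0352 z 0.035 [103  84  35]
278 388 f -0.0344 z 0.0331 [150 123  51]
279 388 f -0.0317 z 0.0325 [196 159  65]
280 387 f -0.0326 z 0.0298 [218 177  75]
281 388 f -0.0263 z 0.0314 [250 227  97]
282 388 f -0.0235 z 0.031 [247 220  93]
283 388 f -0.0237 z 0.0283 [236 201  85]
284 389 f -0.0198 z 0.0282 [250 226  97]
285 390 f -0.0188 z 0.0259 [253 236 104]
286 390 f -0.017 z 0.0248 [251 230 10
[... 791 characters left out ...]
134 134 126]
307 398 f 0.0238 z 0.0 [138 137 129]
308 399 f 0.0244 z -0.0026 [143 142 133]
309 400 f 0.0296 z -0.0012 [140 140 132]
(((0.5341914892196655, 0.044899314641952515), (0.35135796666145325, 0.17155906558036804), 84.53954315185547), [[0.43209999799728394, -0.121799997985363], [0.6029000282287598, -0.13809999823570251], [0.6363000273704529, 0.21160000562667847], [0.46549999713897705, 0.22789999842643738]]) (((0.5381457805633545, 0.06843558698892593), (0.30241575837135315, 0.1712762713432312), 84.28559112548828), [[0.43790000677108765, -0.07349999994039536], [0.608299970626831, -0.09049999713897705], [0.6384000182151794, 0.21040000021457672], [0.46799999475479126, 0.227400004863739]])
```

Caught: the hook stays at the end (f≈0, tip at z≈4 mm), the yellow blade is drawn, and the tape pulls with 1.8 N. I'll draw on, lowering as the blade levers the case flat in the pads.

Request:
{"op": "drive_tool", "data": {
  "slide": [
    [0.0012,0.0119,-0.0027],
    [0.0023,0.0239,-0.0047],
    [0.0034,0.0345,-0.0067],
    [0.0046,0.0464,-0.008],
    [0.0057,0.0584,-0.0093],
    [0.007,0.0716,-0.0107],
    [0.0082,0.0836,-0.0113],
    [0.0094,0.0955,-0.012],
    [0.0094,0.0955,-0.012]
  ],
  "turn": [0,0,0,0,0,0,0,0,0]
}}

```text
time: 8.52
eef_pos: [0.5337, 0.0057, 0.1223]
ee_rot: [-0.001, 0.74, 0.672, 0.0]
force: [-0.5, -1.2, -1.6]
width: 0.0393
grip_force: 68.2
```

Run:
```python
from look import *
report(); c=shot('side'); hook(c); print(board(world(c),c['color'])[1:])
cv2.imwrite('pics/9.png',cv2.resize(c['color'][190:320,290:450,::-1],None,fx=4.5,fy=4.5,interpolation=cv2.INTER_CUBIC)[:600,:800])
```

```text
t 8.52 eef [0.5337 0.0057 0.1223] yaw_y -5.5 F [-0.5 -1.2 -1.6] w 0.0393 g 68.15389752388
277 386 f -0.0471 z 0.0272 [253 238 106]
278 386 f -0.0457 z 0.0256 [253 238 106]
279 386 f -0.0423 z 0.0255 [253 237 105]
280 387 f -0.0396 z 0.0245 [253 238 106]
281 387 f -0.039 z 0.0224 [253 238 106]
282 387 f -0.0352 z 0.0226 [252 235 103]
283 387 f -0.0326 z 0.022 [250 228  99]
284 388 f -0.0279 z 0.0225 [253 236 104]
285 388 f -0.0251 z 0.0221 [252 233 102]
286 390 f -0.0214 z 0.0214 [253 238 106]
287 389 f -0.0198 z 0.0206 [252 233 103]
288 391 f -0.0177 z 0.0186 [244 224 131]
289 391 f -0.013 z 0.0197 [208 193 149]
290 392 f -0.0076 z 0.0209 [165 161 143]
291 393 f -0.0057 z 0.0193 [200 196 175]
292 394 f -0.0039 z 0.0177 [203 199 178]
293 394 f 0.0012 z 0.0192 [208 203 182]
294 394 f 0.0037 z 0.0186 [198 193 173]
295 395 f 0.0021 z 0.0143 [144 140 127]
296 395 f 0.0033 z 0.0127 [114 111 101]
297 395 f 0.0017 z 0.0089 [112 111  99]
298 394 f 0.0012 z 0.0064 [109 109  97]
299 394 f -0.0003 z 0.0026 [106 104  94]
300 394 f 0.0018 z 0.0017 [95 94 86]
301 394 f 0.0038 z 0.0008 [99 99 94]
302 395 f 0.0079 z 0.0011 [123 124 118]
303 396 f 0.011 z 0.0006 [131 130 125]
304 397 f 0.0103 z -0.0031 [133 133 126]
305 398 f 0.0194 z 0.0014 [131 131 125]
306 398 f 0.0202 z -0.0004 [132 132 125]
307 399 f 0.0236 z -0.0006 [139 138 130]
308 398 f 0.0271 z 0.0003 [137 135 128]
309 397 f 0.0287 z -0.0004 [125 125 119]
(((0.5341342687606812, 0.044924139976501465), (0.35419636964797974, 0.17133060097694397), 84.47103118896484), [[0.4318000078201294, -0.12309999763965607], [0.6022999882698059, -0.1395999938249588], [0.6365000009536743, 0.21289999783039093], [0.4659000039100647, 0.22949999570846558]])
```

View pics/9.png

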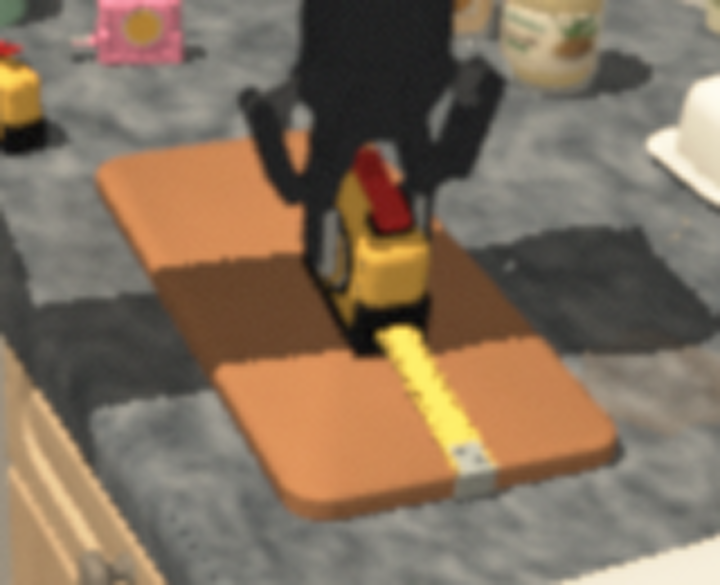

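The picture shows the hook (475,470) flat over the middle of the right-hand end and the blade lying straight along the board. The case has levelled with the lever up. I'm drawing on.

Request:
{"op": "drive_tool", "data": {
  "slide": [
    [0.0026,0.0265,-0.0015],
    [0.0052,0.0531,-0.003],
    [0.0078,0.0796,-0.004],
    [0.0104,0.1061,-0.0045],
    [0.013,0.1327,-0.005],
    [0.0156,0.1592,-0.0053],
    [0.0182,0.1857,-0.0055],
    [0.0208,0.2123,-0.0057],
    [0.0234,0.2388,-0.006],
    [0.026,0.2653,-0.006]
  ],
  "turn": [0,0,0,0,0,0,0,0,0,0]
}}

```text
time: 9.4
eef_pos: [0.5528, 0.2016, 0.1174]
ee_rot: [0.001, 0.741, 0.672, -0.003]
force: [-0.3, -11.5, 0.5]
width: 0.0391
grip_force: 68.3
```

Request:
{"op": "drive_tool", "data": {
  "slide": [
    [0.0026,0.0265,0],
    [0.0052,0.0531,0],
    [0.0083,0.085,-0.0005],
    [0.0083,0.085,-0.0005]
  ],
  "turn": [0,0,0,0]
}}

```text
time: 9.73
eef_pos: [0.5588, 0.2685, 0.1169]
ee_rot: [-0.001, 0.74, 0.672, -0.001]
force: [-1.4, -2.6, -3.5]
width: 0.0392
grip_force: 67.9
```

Run:
```python
from look import *
report(); c=shot('side'); hook(c); t=shot('top'); print(board(world(c),c['color'])[1:],board(world(t),t['color'])[1:])
```

```text
t 9.73 eef [0.5588 0.2685 0.1169] yaw_y -5.5 F [-1.4 -2.6 -3.5] w 0.0392 g 67.94783592224121
279 386 f -0.0485 z 0.0209 [253 237 105]
280 386 f -0.0473 z 0.0192 [253 237 105]
281 385 f -0.0445 z 0.0192 [253 237 105]
282 386 f -0.0379 z 0.0211 [253 237 105]
283 387 f -0.0338 z 0.0211 [252 234 102]
284 388 f -0.0322 z 0.0192 [253 236 105]
285 389 f -0.0278 z 0.0195 [253 237 105]
286 389 f -0.0276 z 0.0171 [253 236 105]
287 389 f -0.0209 z 0.0197 [252 235 107]
288 390 f -0.0188 z 0.0183 [244 224 132]
289 391 f -0.0127 z 0.02 [200 186 149]
290 392 f -0.0104 z 0.0187 [177 172 154]
291 393 f -0.0054 z 0.0196 [202 198 177]
292 393 f -0.0031 z 0.0188 [206 202 181]
293 395 f 0.0031 z 0.0203 [187 183 165]
294 395 f 0.0001 z 0.0153 [142 139 125]
295 395 f 0.0001 z 0.0127 [114 112 101]
296 394 f 0.002 z 0.0122 [114 112 101]
297 394 f 0.0036 z 0.0109 [112 110  99]
298 393 f 0.0009 z 0.0066 [113 111 100]
299 394 f 0.0009 z 0.0035 [105 104  94]
300 394 f 0.0028 z 0.0026 [94 94 88]
301 395 f 0.0043 z 0.0007 [116 117 111]
302 396 f 0.0044 z -0.0023 [132 131 125]
303 396 f 0.0105 z 0.0002 [131 131 125]
304 397 f 0.0141 z 0.0 [132 132 126]
305 397 f 0.0183 z 0.001 [133 133 127]
306 399 f 0.0196 z -0.0015 [132 132 126]
307 399 f 0.0254 z 0.0009 [138 137 129]
308 399 f 0.0278 z 0.0003 [145 143 135]
309 397 f 0.0299 z 0.0006 [125 125 119]
(((0.533214807510376, 0.045013874769210815), (0.34966498613357544, 0.17002463340759277), 84.29093170166016), [[0.4311999976634979, -0.12049999833106995], [0.6003999710083008, -0.13740000128746033], [0.635200023651123, 0.21050000190734863], [0.4659999907016754, 0.227400004863739]]) (((0.5346397757530212, 0.031427979469299316), (0.3187674283981323, 0.17073214054107666), 84.3386001586914), [[0.4339999854564667, -0.11879999935626984], [0.6039000153541565, -0.1356000006198883], [0.6352999806404114, 0.18160000443458557], [0.46540001034736633, 0.19850000739097595]])
```

Request:
{"op": "drive_tool", "data": {
  "slide": [
    [0.0003,0.003,-0.007],
    [0.0003,0.003,-0.014],
    [0.0003,0.003,-0.02],
    [0.0003,0.003,-0.024],
    [0.0003,0.003,-0.028],
    [0.0003,0.003,-0.028]
  ],
  "turn": [0,0,0,0,0,0]
}}

```text
time: 10.33
eef_pos: [0.5603, 0.2686, 0.0989]
ee_rot: [-0.0, 0.741, 0.671, -0.0]
force: [-5.2, -6.4, 10.5]
width: 0.0393
grip_force: 69.4
```

Run:
```python
from look import *
report(); c=shot('side'); W=world(c); s=env.get_state()['eef_pos']
u=np.array([-.0975,-.995]); v=np.array([u[1],-u[0]]); R=W-(s-[0,0,.054]); f=R[...,:2]@u; l=R[...,:2]@v
m=(abs(f)<.08)&(abs(l)<.03)&(W[...,2]>-.01)&(W[...,2]<.13)
hsv=cv2.cvtColor(c['color'],cv2.COLOR_RGB2HSV); case=m&(abs(l)>.0)
y=m&(hsv[...,0]>18)&(hsv[...,0]<32)&(hsv[...,1]>130)
ys,xs=np.where(m); print(xs.min(),xs.max(),ys.min(),ys.max())
for yy in range(ys.min(),ys.max()+1,3):
    k=xs[ys==yy]; k=k[len(k)//2]; print(yy,k,'f',f[yy,k].round(4),'l',l[yy,k].round(4),'z',W[yy,k,2].round(4),c['color'][yy,k])
# side face
sd=(abs(abs(l)-.02)<.004)&(abs(f)<.06)&(W[...,2]>.003)&(W[...,2]<.1); P=np.c_[f[sd],W[...,2][sd]]*1000
print(len(P),cv2.minAreaRect(P.astype(np.float32)))
cv2.imwrite('pics/10.png',cv2.resize(c['color'][170:300,270:430,::-1],None,fx=4.5,fy=4.5,interpolation=cv2.INTER_CUBIC)[:600,:800])
```

```text
t 10.33 eef [0.5603 0.2686 0.0989] yaw_y -5.7 F [-5.2 -6.4 10.5] w 0.0393 g 69.3510389328003
318 354 175 227
175 346 f 0.0059 l -0.0281 z 0.1288 [33 34 34]
178 337 f 0.0115 l -0.0006 z 0.1255 [34 33 33]
181 336 f 0.0096 l 0.0015 z 0.1163 [36 36 37]
184 335 f 0.0082 l 0.0038 z 0.1072 [31 32 32]
187 332 f 0.0098 l 0.0128 z 0.1002 [60 51 50]
190 334 f -0.0051 l 0.0021 z 0.0837 [100  23  21]
193 335 f 0.006 l 0.0028 z 0.0794 [121  26  24]
196 337 f 0.0191 l 0.0014 z 0.0759 [120  28  24]
199 336 f 0.0281 l 0.0072 z 0.0717 [104  23  22]
202 336 f 0.0365 l 0.01 z 0.0669 [138 102  41]
205 336 f 0.0405 l 0.0112 z 0.0599 [165 123  49]
208 332 f 0.0277 l 0.0182 z 0.0461 [106  80  34]
211 332 f 0.0265 l 0.0178 z 0.0363 [98 75 34]
214 334 f 0.0447 l 0.018 z 0.0359 [86 64 27]
217 335 f 0.047 l 0.0159 z 0.0276 [17 17 16]
220 339 f 0.0513 l 0.0058 z 0.0191 [126 102  42]
223 343 f 0.0713 l 0.0013 z 0.0193 [147 120  50]
226 337 f 0.0741 l 0.0191 z 0.0144 [99 66 43]
240 ((13.637397766113281, 51.667457580566406), (96.62801361083984, 92.77564239501953), 89.9090576171875)
```

View pics/10.png

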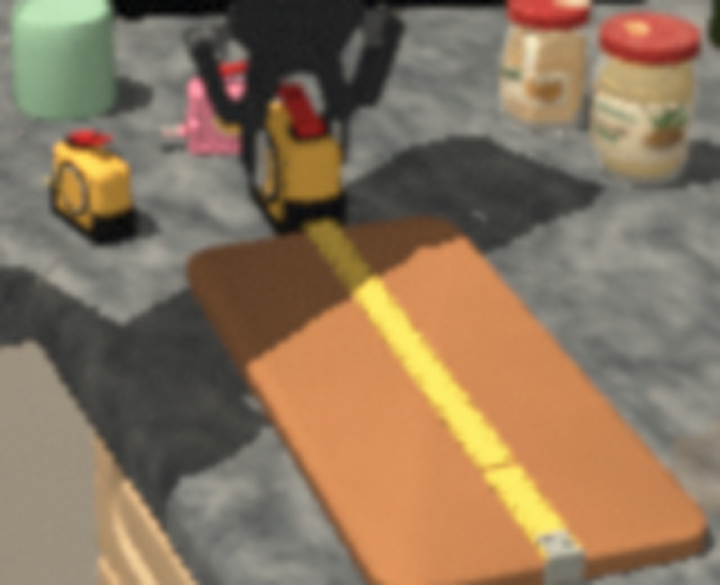

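The picture shows the case beyond the left-hand end, the blade straight along the middle of the board, and the hook on at (560,550). The nose is touching the worktop, so I'll press a little more to flatten the case.

Request:
{"op": "drive_tool", "data": {
  "slide": [
    [0,0,-0.003],
    [0,0,-0.006],
    [0,0,-0.006],
    [0,0,-0.006]
  ],
  "turn": [0,0,0,0]
}}

```text
time: 10.72
eef_pos: [0.5612, 0.269, 0.0988]
ee_rot: [-0.0, 0.741, 0.671, 0.0]
force: [-15.2, -10.0, 30.2]
width: 0.0391
grip_force: 71.9
```

Request:
{"op": "drive_tool", "data": {
  "slide": [
    [0,0,0.005],
    [0,0,0.01],
    [0,0,0.01],
    [0,0,0.01]
  ],
  "turn": [0,0,0,0]
}}

```text
time: 11.05
eef_pos: [0.5595, 0.2687, 0.0989]
ee_rot: [-0.0, 0.741, 0.672, -0.0]
force: [0.9, -2.2, -3.4]
width: 0.0392
grip_force: 67.9
```

Request:
{"op": "drive_tool", "data": {
  "slide": [
    [-0.0003,-0.0027,0],
    [-0.0005,-0.0053,0],
    [-0.0005,-0.0053,0]
  ],
  "turn": [0,0,0]
}}

```text
time: 11.3
eef_pos: [0.5592, 0.2655, 0.099]
ee_rot: [-0.001, 0.741, 0.672, 0.001]
force: [0.6, 2.4, -5.1]
width: 0.0396
grip_force: 67.7
```

Request:
{"op": "drive_tool", "data": {
  "slide": [
    [-0.0002,-0.0015,0],
    [-0.0003,-0.0027,0],
    [-0.0003,-0.0027,0],
    [-0.0003,-0.0027,0]
  ],
  "turn": [0,0,0,0]
}}

```text
time: 11.63
eef_pos: [0.5589, 0.2645, 0.099]
ee_rot: [-0.001, 0.741, 0.672, 0.001]
force: [2.0, 6.9, -6.5]
width: 0.039
grip_force: 67.5
```

Run:
```python
from look import *
report(); c=shot('side'); t=shot('top'); print(board(world(c),c['color'])[1:])
W=world(c); s=env.get_state()['eef_pos']
u=np.array([-.0975,-.995]); v=np.array([u[1],-u[0]]); R=W-(s-[0,0,.054]); f=R[...,:2]@u; l=R[...,:2]@v
for zz in range(205,232):
    for xx in (336,):
        print(zz,xx,'f',f[zz,xx].round(4),'l',l[zz,xx].round(4),'z',W[zz,xx,2].round(4),c['color'][zz,xx])
```

```text
t 11.63 eef [0.5589 0.2645 0.099 ] yaw_y -5.6 F [ 2.   6.9 -6.5] w 0.039 g 67.46552467346191
(((0.5332887768745422, 0.046255216002464294), (0.35543546080589294, 0.17056433856487274), 84.39559173583984), [[0.4311000108718872, -0.12229999899864197], [0.6007999777793884, -0.1388999968767166], [0.6355000138282776, 0.21480000019073486], [0.4657999873161316, 0.23149999976158142]])
205 336 f 0.0387 l 0.011 z 0.0611 [164 121  48]
206 336 f 0.0424 l 0.0123 z 0.06 [164 121  48]
207 336 f 0.0452 l 0.0132 z 0.0584 [164 122  50]
208 336 f 0.0424 l 0.0122 z 0.054 [164 122  49]
209 336 f 0.0393 l 0.0111 z 0.0495 [164 120  48]
210 336 f 0.0413 l 0.0117 z 0.0475 [164 121  49]
211 336 f 0.0407 l 0.0115 z 0.0442 [164 121  49]
212 336 f 0.0411 l 0.0116 z 0.0414 [164 121  49]
213 336 f 0.0429 l 0.0122 z 0.0393 [162 120  47]
214 336 f 0.0412 l 0.0116 z 0.0354 [149 110  45]
215 336 f 0.0393 l 0.0109 z 0.0314 [88 65 27]
216 336 f 0.0451 l 0.0129 z 0.0314 [31 24 17]
217 336 f 0.0466 l 0.0133 z 0.0292 [19 19 19]
218 336 f 0.0487 l 0.014 z 0.0273 [18 16 16]
219 336 f 0.0405 l 0.0112 z 0.0198 [15 14 15]
220 336 f 0.0412 l 0.0114 z 0.0172 [20 16 13]
221 336 f 0.0445 l 0.0125 z 0.0159 [50 35 22]
222 336 f 0.0504 l 0.0145 z 0.0161 [85 57 37]
223 336 f 0.0535 l 0.0155 z 0.0148 [95 63 41]
224 336 f 0.0596 l 0.0175 z 0.0151 [97 65 41]
225 336 f 0.0689 l 0.0206 z 0.0173 [98 66 42]
226 336 f 0.0721 l 0.0217 z 0.016 [98 66 42]
227 336 f 0.0738 l 0.0222 z 0.014 [98 67 42]
228 336 f 0.0828 l 0.0252 z 0.0161 [98 65 42]
229 336 f 0.0866 l 0.0265 z 0.0152 [98 65 41]
230 336 f 0.0924 l 0.0285 z 0.0156 [98 65 41]
231 336 f 0.1 l 0.031 z 0.0169 [100  68  44]
```

Contact with the left-hand end is confirmed: the push rises to 7 N with no travel. I'll ease off, open and lift clear.

Request:
{"op": "drive_tool", "data": {
  "slide": [
    [0.0002,0.002,-0.0015],
    [0.0002,0.002,-0.0015]
  ],
  "turn": [0,0]
}}

```text
time: 11.9
eef_pos: [0.5591, 0.2648, 0.0989]
ee_rot: [-0.0, 0.741, 0.672, -0.0]
force: [-2.3, 0.8, 3.1]
width: 0.0393
grip_force: 68.4
```

Request:
{"op": "drive_tool", "data": {
  "slide": [
    [0,0,0],
    [0,0,0],
    [0,0,0],
    [0,0,0],
    [0,0,0],
    [0,0,0]
  ],
  "turn": [0,0,0,0,0,0],
  "hand": -1
}}

```text
time: 12.4
eef_pos: [0.5594, 0.2643, 0.0984]
ee_rot: [0.0, 0.741, 0.672, 0.0]
force: [0.0, -0.2, 0.3]
width: 0.0853
grip_force: 0.0
```

Request:
{"op": "drive_tool", "data": {
  "slide": [
    [0,0,0.04],
    [0,0,0.08],
    [0,0,0.12],
    [0,0,0.16],
    [0,0,0.16]
  ],
  "turn": [0,0,0,0,0]
}}

```text
time: 12.82
eef_pos: [0.5625, 0.2655, 0.2267]
ee_rot: [0.003, 0.741, 0.672, 0.006]
force: [1.1, -0.1, 0.9]
width: 0.0853
grip_force: 0.0
```

```bash
cat > lever.py <<'E'
from look import *
report()
c=shot('wrist'); W=world(c,True); hsv=cv2.cvtColor(c['color'],cv2.COLOR_RGB2HSV)
nr=np.hypot(W[...,0]-.559,W[...,1]-.2645)<.09
u=np.array([-.0975,-.995]); v=np.array([u[1],-u[0]])
def fl(P): R=P[:,:2]-[.559,.2645]; return R@u*1000,R@v*1000
m=nr&(W[...,2]>.055)&(W[...,2]<.11); r=cv2.minAreaRect(W[m][:,:2].astype(np.float32)); print('case',m.sum(),np.round(r[0],4),np.round(r[1],4),r[2])
red=nr&((hsv[...,0]<8)|(hsv[...,0]>172))&(hsv[...,1]>140)&(W[...,2]>.05)
f,l=fl(W[red]); z=W[red][:,2]*1000; print('red',red.sum(),'f',f.min(),f.max(),'l',np.median(l))
for a in range(-40,40,6):
    k=(f>=a)&(f<a+6)
    if k.sum()>5: print(a+3,k.sum(),np.median(z[k]).round(1),np.median(l[k]).round(1),W[red][k].mean(0).round(4))
c=shot('side'); hook(c); print(board(world(c),c['color'])[1:])
E
python3 lever.py
```

```text
t 12.82 eef [0.5625 0.2655 0.2267] yaw_y -5.6 F [ 1.1 -0.1  0.9] w 0.0853 g 0.0
case 4174 [0.5588 0.2599] [0.0748 0.0398] 84.66582489013672
red 860 f -16.70361415394006 29.66057177192531 l -0.7966277148855898
-19 26 85.3 -1.0 [0.5611 0.2807 0.0852]
-13 125 85.8 -0.2 [0.5605 0.2777 0.0858]
-7 93 84.9 -1.0 [0.5604 0.2715 0.085 ]
-1 92 83.7 -1.6 [0.5602 0.2656 0.0837]
5 109 82.1 -0.2 [0.559  0.2591 0.0821]
11 133 81.0 -0.1 [0.558  0.2537 0.081 ]
17 102 79.8 -0.8 [0.5581 0.2476 0.0794]
23 105 78.5 -1.5 [0.5579 0.2416 0.0783]
29 75 77.6 -0.7 [0.5567 0.2368 0.0773]
280 387 f -0.0469 z 0.019 [252 233 102]
281 386 f -0.0444 z 0.0188 [253 236 104]
282 387 f -0.0411 z 0.0182 [253 236 104]
283 387 f -0.0351 z 0.0201 [253 236 105]
284 388 f -0.0366 z 0.0159 [253 236 104]
285 389 f -0.0279 z 0.0195 [253 236 104]
286 389 f -0.024 z 0.0199 [253 236 104]
287 389 f -0.0232 z 0.0179 [252 234 106]
288 391 f -0.0169 z 0.0193 [238 217 128]
289 391 f -0.0131 z 0.0196 [191 178 141]
290 392 f -0.0092 z 0.0196 [184 179 160]
291 392 f -0.0051 z 0.0203 [199 194 174]
292 394 f 0.0002 z 0.021 [197 193 174]
293 3
[... 259 characters left out ...]
[108 103  91]
300 394 f -0.0011 z -0.0006 [96 94 87]
301 395 f 0.0065 z 0.0025 [115 115 110]
302 395 f 0.0045 z -0.0018 [126 126 121]
303 396 f 0.0127 z 0.002 [131 131 125]
304 397 f 0.0153 z 0.0011 [134 132 127]
305 397 f 0.0159 z -0.001 [131 130 124]
306 398 f 0.0187 z -0.0017 [134 134 126]
307 399 f 0.0239 z -0.0004 [139 138 130]
308 399 f 0.0268 z -0.0005 [144 143 134]
309 398 f 0.0295 z -0.0003 [131 130 125]
(((0.5338858366012573, 0.04697641730308533), (0.3565702736377716, 0.1699528992176056), 84.47736358642578), [[0.43209999799728394, -0.12229999899864197], [0.6013000011444092, -0.1386999934911728], [0.6355999708175659, 0.21629999577999115], [0.46650001406669617, 0.23260000348091125]])
```

The case stands with its front at y≈0.219, which is the board's left-hand end. The lever is up, with its tab at (0.5604, 0.272, 0.085). I'll close the fingers and press.

Request:
{"op": "drive_tool", "data": {
  "slide": [
    [-0.003,0.0087,0],
    [-0.003,0.0087,0],
    [-0.003,0.0087,0],
    [-0.003,0.0087,0],
    [-0.003,0.0087,0],
    [-0.003,0.0087,-0.03],
    [-0.003,0.0087,-0.06],
    [-0.003,0.0087,-0.083],
    [-0.003,0.0087,-0.083]
  ],
  "turn": [0,0,0,0,0,0,0,0,0],
  "hand": 1
}}

```text
time: 13.67
eef_pos: [0.5545, 0.2699, 0.1511]
ee_rot: [-0.002, 0.741, 0.672, -0.004]
force: [-1.0, -0.1, -1.5]
width: -0.0001
grip_force: 0.0
```

Request:
{"op": "drive_tool", "data": {
  "slide": [
    [0,0,-0.005],
    [0,0,-0.01],
    [0,0,-0.015],
    [0,0,-0.02],
    [0,0,-0.023],
    [0,0,-0.023]
  ],
  "turn": [0,0,0,0,0,0]
}}

```text
time: 14.17
eef_pos: [0.559, 0.2724, 0.1443]
ee_rot: [0.001, 0.741, 0.672, 0.003]
force: [-5.4, 0.6, 13.9]
width: -0.0001
grip_force: 7.0
```

The press met firm resistance at 14 N with the tips at about 72 mm, so the brake should be set. I'm lifting off to check.

Request:
{"op": "drive_tool", "data": {
  "slide": [
    [0,0,0.02],
    [0,0,0.06],
    [0,0,0.1],
    [0,0,0.14],
    [0,0,0.14]
  ],
  "turn": [0,0,0,0,0],
  "hand": -1
}}

```text
time: 14.58
eef_pos: [0.5603, 0.2721, 0.2534]
ee_rot: [0.003, 0.741, 0.672, 0.007]
force: [1.1, 0.1, 2.0]
width: 0.0603
grip_force: 0.0
```

```bash
python3 lever.py | grep -v "f -0.0[1-4]"
python3 - <<'E'
from look import *
c=shot('side'); cv2.imwrite('pics/11.png',cv2.resize(c['color'][170:310,270:450,::-1],None,fx=4.2,fy=4.2,interpolation=cv2.INTER_CUBIC)[:600,:800])
E
```

```text
t 14.58 eef [0.5603 0.2721 0.2534] yaw_y -5.6 F [1.1 0.1 2. ] w 0.0603 g 0.0
case 3421 [0.5585 0.2603] [0.0748 0.0396] 84.92957305908203
red 939 f -20.13518059391479 31.32834964432996 l 0.19204778615920098
-19 79 70.0 0.2 [0.5609 0.2826 0.0702]
-13 128 71.2 0.2 [0.5599 0.2775 0.0712]
-7 123 72.2 0.2 [0.5597 0.2714 0.0722]
-1 119 73.2 0.2 [0.5588 0.2654 0.0732]
5 122 74.1 0.2 [0.5585 0.2594 0.0739]
11 120 75.1 0.2 [0.5579 0.2534 0.0751]
17 117 76.1 0.2 [0.5571 0.2475 0.0761]
23 108 77.2 0.3 [0.5564 0.2417 0.0772]
29 23 76.8 -0.6 [0.5561 0.2368 0.0751]
289 391 f -0.0099 z 0.0221 [198 185 145]
290 392 f -0.0076 z 0.0209 [182 177 158]
291 393 f -0.0044 z 0.0203 [202 197 176]
292 394 f 0.0024 z 0.0227 [195 191 171]
293 394 f 0.0026 z 0.0203 [163 159 143]
294 394 f 0.0033 z 0.0183 [130 126 115]
295 394 f 0.0021 z 0.0148 [117 116 105]
296 394 f 0.0036 z 0.0135 [117 116 104]
297 394 f 0.0029 z 0.0104 [117 115 104]
298 394 f 0.0023 z 0.0073 [117 115 103]
299 395 f -0.0001 z 0.0023 [106  97  86]
300 394 f -0.0019 z -0.0013 [97 95 87]
301 394 f 0.0021 z -0.0006 [112 112 106]
302 395 f 0.0084 z 0.0015 [126 127 121]
303 396 f 0.0102 z -0.0001 [132 132 126]
304 397 f 0.0124 z -0.0014 [133 132 127]
305 398 f 0.016 z -0.0014 [131 132 125]
306 399 f 0.0204 z -0.0008 [131 131 124]
307 399 f 0.0276 z 0.0027 [139 138 131]
308 399 f 0.0269 z -0.0004 [144 142 134]
309 398 f 0.028 z -0.0015 [132 131 124]
(((0.533637285232544, 0.05131380259990692), (0.3650026321411133, 0.17041778564453125), 84.19674682617188), [[0.430400013923645, -0.12160000205039978], [0.6000000238418579, -0.1388999968767166], [0.636900007724762, 0.22429999709129333], [0.4672999978065491, 0.24150000512599945]])
```

The lever has swung about 0.35 rad and stays down. The hook is still on the edge, and the board and case have not moved.

```bash
python3 -c "
from bench import env
print(env.sign_off())"
```

```text
the job is handed in; nothing more can be done
None
```

The job is handed in. At the last check the hook was over the board's right-hand end, the blade lay along its middle, the case stood against the left-hand end and the lever was locked down. The board hadn't moved, the mug was untouched, and it took about 15 s of the 50 s allowed.

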